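# Feel along the test fixture's plungers

## Task

Check that the test fixture's five brass plungers move freely: run the fingertips along the curved row, from the end with the long socket strip to the end with the two screw posts, pressing each plunger in turn, one at a time, lightly a few millimetres down and letting it spring back up. Be gentle, never push a plunger down to its stop; grasp nothing and leave everything else where it is.

Things in the scene. Friction and masses are not known exactly. Their poses are not given: they have to be found in the camera images.
- fixture: board-test fixture fixed to the bench: a flat box 120 (its x) by 290 (its y) by 30 mm high, with a green deck on a grey frame. Origin: centre of its underside, on the bench; z up. Its deck (top) is 30 mm above the bench. Five brass spring plungers stand on the deck in a gently curved row along y: they stand at (x, y) = (0, 80), (13.5, 40), (18, 0), (13.5, -40), (0, -80) mm in its frame. Small chips on the deck are flat (under 4 mm).
- tip1 (a point): top centre of plunger1, the +y end of the row: a brass domed cap 20 mm across, dome radius 14 mm, 48 mm above the bench when up (18 mm above the deck); moves down with it. The dome is shallow enough for a fingertip to slide sideways on to it when less than 4 mm below its top
- plunger1 (a joint): how far plunger1 is pressed down, in m: 0 up, 0.010 at its stop; a spring pushes it up with about 1.2 N at first and 0.5 N more per mm
- tip2 (a point): top centre of plunger2, next to plunger1: a brass domed cap 20 mm across, dome radius 14 mm, 48 mm above the bench when up (18 mm above the deck); moves down with it. The dome is shallow enough for a fingertip to slide sideways on to it when less than 4 mm below its top
- plunger2 (a joint): how far plunger2 is pressed down, in m: 0 up, 0.010 at its stop; a spring pushes it up with about 1.2 N at first and 0.5 N more per mm
- tip3 (a point): top centre of plunger3, the middle of the row: a brass domed cap 20 mm across, dome radius 14 mm, 48 mm above the bench when up (18 mm above the deck); moves down with it. The dome is shallow enough for a fingertip to slide sideways on to it when less than 4 mm below its top
- plunger3 (a joint): how far plunger3 is pressed down, in m: 0 up, 0.010 at its stop; a spring pushes it up with about 1.2 N at first and 0.5 N more per mm
- tip4 (a point): top centre of plunger4, next to plunger5: a brass domed cap 20 mm across, dome radius 14 mm, 48 mm above the bench when up (18 mm above the deck); moves down with it. The dome is shallow enough for a fingertip to slide sideways on to it when less than 4 mm below its top
- plunger4 (a joint): how far plunger4 is pressed down, in m: 0 up, 0.010 at its stop; a spring pushes it up with about 1.2 N at first and 0.5 N more per mm
- tip5 (a point): top centre of plunger5, the -y end of the row: a brass domed cap 20 mm across, dome radius 14 mm, 48 mm above the bench when up (18 mm above the deck); moves down with it. The dome is shallow enough for a fingertip to slide sideways on to it when less than 4 mm below its top
- plunger5 (a joint): how far plunger5 is pressed down, in m: 0 up, 0.010 at its stop; a spring pushes it up with about 1.2 N at first and 0.5 N more per mm
- socket: the long socket strip that marks the end where the row begins: an upright black open trough with a row of pins in it, 70 by 14 mm, 16 mm high, fixed on the deck across one end of the row, 42 mm beyond the end plunger (fixture y = +122 or -122 mm, either by chance). Origin: centre of its underside, on the deck
- posts: the two screw posts that mark the end where the row finishes: two round steel heads 14 mm across, 40 mm apart, on a grey strip 60 by 14 mm, 20 mm high in all, fixed on the deck across the other end of the row. Origin: centre of its underside, on the deck
- nut: bystander: loose steel thumb nut standing on the deck, 16 mm across, 13 mm high, some 50 mm to the fixture's -x side of the middle of the row. Origin: centre of its underside
- driver: bystander: loose screwdriver 170 mm long lying on the bench on the fixture's -x side. x along it, towards the tip
- mug: bystander: loose white mug, 76 mm across, 85 mm high, on the bench on the fixture's +x side. Origin: centre of its underside
- boards: bystander: loose stack of four blue circuit boards, 75 by 110 mm, 36 mm high, on the bench on the fixture's +x side. Origin: centre of its underside

How it is judged (in metres and radians):
On the way, in this order (a step that is already met when the one before it is completed fails the run):
1. the first plunger from the socket strip's end is pressed at least 1.5 mm, and no other is (((y of socket in the frame of fixture above 0 m and value of joint plunger1 above 0.0015 m and value of joint each of plunger2, plunger3, plunger4, plunger5 below 0.0015 m) or (y of socket in the frame of fixture below 0 m and value of joint plunger5 above 0.0015 m and value of joint each of plunger1, plunger2, plunger3, plunger4 below 0.0015 m))), for 0.1 s.
2. the second plunger from the socket strip's end is pressed at least 1.5 mm, and no other is (((y of socket in the frame of fixture above 0 m and value of joint plunger2 above 0.0015 m and value of joint each of plunger1, plunger3, plunger4, plunger5 below 0.0015 m) or (y of socket in the frame of fixture below 0 m and value of joint plunger4 above 0.0015 m and value of joint each of plunger1, plunger2, plunger3, plunger5 below 0.0015 m))), for 0.1 s.
3. the third (middle) plunger from the socket strip's end is pressed at least 1.5 mm, and no other is (((y of socket in the frame of fixture above 0 m and value of joint plunger3 above 0.0015 m and value of joint each of plunger1, plunger2, plunger4, plunger5 below 0.0015 m) or (y of socket in the frame of fixture below 0 m and value of joint plunger3 above 0.0015 m and value of joint each of plunger1, plunger2, plunger4, plunger5 below 0.0015 m))), for 0.1 s.
4. the fourth plunger from the socket strip's end is pressed at least 1.5 mm, and no other is (((y of socket in the frame of fixture above 0 m and value of joint plunger4 above 0.0015 m and value of joint each of plunger1, plunger2, plunger3, plunger5 below 0.0015 m) or (y of socket in the frame of fixture below 0 m and value of joint plunger2 above 0.0015 m and value of joint each of plunger1, plunger3, plunger4, plunger5 below 0.0015 m))), for 0.1 s.
5. the fifth (last) plunger from the socket strip's end is pressed at least 1.5 mm, and no other is (((y of socket in the frame of fixture above 0 m and value of joint plunger5 above 0.0015 m and value of joint each of plunger1, plunger2, plunger3, plunger4 below 0.0015 m) or (y of socket in the frame of fixture below 0 m and value of joint plunger1 above 0.0015 m and value of joint each of plunger2, plunger3, plunger4, plunger5 below 0.0015 m))), for 0.1 s.
At the end, for the whole second after the job is handed in: all five plungers have sprung back up (each within 1 mm of its rest height), and the thumb nut, screwdriver, mug and boards are within 15 mm of where they were (value of joint each of plunger1, plunger2, plunger3, plunger4, plunger5 below 0.001 m and distance of each of nut, driver, mug, boards from where it was at the start of the episode below 0.015 m); the robot touches nothing.
It fails at once if a plunger is pushed down to its stop (more than 9 mm of its 10 mm) (value of joint any of plunger1, plunger2, plunger3, plunger4, plunger5 above 0.009 m).
It fails at once if the fixture, its end pieces or its plungers are pushed with more than 15 N (contact force between any of the fingers, the arm and fixture above 15 N or contact force between any of the fingers, the arm and socket above 15 N or contact force between any of the fingers, the arm and posts above 15 N).
It fails at once if the thumb nut, screwdriver, mug or boards are lifted, carried or shifted by more than 15 mm (distance of any of nut, driver, mug, boards from where it was at the start of the episode above 0.015 m).
It also fails if it takes over 40 s, if anything falls off the work surface, if the arm or the gripper's body presses on something with over 40 N, if the wrist force passes 120 N, or if a joint passes its speed limit or range.

## Robot

A 7-joint arm with a two-finger parallel gripper is mounted at the origin on the work surface. World frame = base frame: x ahead of the robot, y to its left, z up, the work surface at z = 0. Lengths are in mm, angles in rad, forces in N, time in s.
With the tool pointing down it reaches from about 425 to 925 mm from the base axis. Payload 6.8 kg.
Tool frame: the origin (TCP) lies on the mounting face of the last link; the fingertips stand 173 mm ahead of it and the grasp point (between the pads) lies 155 mm ahead of it; y points along the fingers, x is the direction in which the jaws open and shut, and the axes are right-handed (so a half turn about y gives the same grasp; the last joint's range is limited). The gripper opens to 85 mm and grips with 20 to 120 N. Pads are 22 mm wide; open, the fingers measure 114 mm over their backs; the gripper's body (76 mm by 85 mm) begins 54 mm behind the grasp point. The pads swing forward as they close: fully open they stand 13 mm farther back than shut.
Start: joints at [-1.229, 0.477, 0.022, 1.555, -0.011, 1.109, -0.083], TCP at [293.48, 607.875, 404.708] pointing down, gripper open.
Joint ranges: [-2.96, 2.96], [-0.34, 2.1], [-1.41, 1.46], [0.24, 2.44], [-1.37, 4.51], [0.17, 1.92], [-2.96, 2.96]. Speed limits (rad/s): [2.39, 2.39, 3.14, 3.14, 3.14, 3.14, 3.14].

## Interface

Orientations are given as a 3x3 rotation matrix whose columns are the frame's x, y, z axes.
In Python, from rig import r, snapshot, nets gives the robot as it stands. The module is installed in compiled form; this text tells all that it offers.
- The arm moves only by the shell command python3 -m creep 'ROWS' [OPENING] [FORCE]. ROWS is JSON, a list of rows, each an object of numbers: "tx", "ty", "tz": the shift along the world's x, y, z in cm; "ax", "ay", "az": the turn, a rotation vector about the world's x, y, z in rad. A call has 1 to 12 rows; each row shifts and turns the pose as measured when the row begins; what a row does not reach is not made up. A row lasts 1/10 s, in which the tool goes at most 50 mm and 8.59 degrees, less where a joint would pass 70% of its speed; a pose out of reach is approached as far as the arm can. A call is refused whole if a number of a shift passes 5 or a number of a turn 0.15, either way. A call with a gripper value outside its range is refused whole. OPENING is the finger opening in cm, from 0 to 8.54, set as the call begins (- or left out, the last holds). The fingers move at their own pace and stop on an object; FORCE is the grip in N (left out, the last holds). Time passes only in rows, so rows that do not move let the fingers close. It gives the time, the measured TCP pose, the force and the opening at its end, in the units of the state.
- r.get_state(): the state, without advancing time (a new reading comes with each control period).
- snapshot(name): name is "scene" or "top"; returns a dict with "img" (420x560x3 uint8, blue, green, red), "fx", "fy", "cx", "cy" (pixels), "eye" and "rotation" of the camera in the world. Camera axes: x right, y down, z forward; pixel columns grow to the right and rows downward; lengths in mm; the calibration is good to about 2 mm. A picture is of the moment at which its call begins. There is no depth.
- r.hand_in(): hands the job in, once; it reports no verdict.
Trained networks look in a picture, given as the dict that the camera call returned (one of the last four; its "shot" number tells which), for a name from the list of things; names that differ only in an ending like _2 or _b are one class to them, and where a whole thing is asked for, a point or a joint stands for the part that bears it (a point fixed in the world has none). Each returns a list of dicts, best first, with "p" (0 to 1); they miss things now and then, are a little off and sometimes report something else, mostly with a low value. They report only what shows in the picture. A call takes as long as a camera call.
- nets.silhouettes(thing, picture): "region" (420x560 bool, what is visible of it) and "box" ([left, top, width, height] in pixels, round what is visible of it).
The state is a dict: "time": time; "q": joint angles; "qvel": joint speeds; "joint_efforts": joint torques, N m; "tcp_pos": TCP position; "tool_rot": TCP orientation; "contact_force": force on the tool from outside, world axes, zero at the start; "torque": the same for the moment, N m; "finger_gap": finger opening in mm.
Only numpy, scipy, OpenCV 4.12 (cv2) and the standard library are available. Lean on these libraries where they do the work, as an engineer would, in place of code of your own. Each camera call takes 0.05 s, during which the arm holds its last target. There are 200 camera calls.

## Working session

There is one attempt and no reset: what is moved stays moved. The work goes in short steps, Python scripts to look and compute and a shell command to move; the robot and the scene stay as the last step left them, time stands still between calls to the robot, and variables do not carry over. Pictures are saved under pics/ and viewed, about 8 in all and at most 12, crops included, and the job is handed in when it is done.

```bash
mkdir -p pics; cat > h.py <<'E'
import numpy as np,cv2
from rig import r,snapshot,nets
def ray(s,u,v,z):
    R=np.array(s["rotation"]);e=np.array(s["eye"]);d=R@np.array([(u-s["cx"])/s["fx"],(v-s["cy"])/s["fy"],1]);return e+d*(z-e[2])/d[2]
def proj(s,P):
    c=np.array(s["rotation"]).T@(np.array(P)-np.array(s["eye"]));return s["cx"]+s["fx"]*c[0]/c[2],s["cy"]+s["fy"]*c[1]/c[2]
E
python3 - <<'E'
from h import *
st=r.get_state();print(st)
for n in("top","scene"):
    s=snapshot(n);cv2.imwrite(f"pics/{n}1.png",s["img"]);print(n,s["eye"],s["fx"],s["rotation"])
    for t,z in [("socket",38),("posts",48),("nut",38),("tip1",45),("fixture",30),("mug",40),("boards",36),("driver",10)]:
        for d in nets.silhouettes(t,s)[:6]:
            v,u=np.nonzero(d["region"]);
            if len(u): print(t,round(d["p"],2),d["box"],u.mean().round(1),v.mean().round(1),ray(s,u.mean(),v.mean(),z).round(1))
E
```

```text
{'time': 0.0, 'q': array([-1.22908007,  0.47777355,  0.02231233,  1.55645107, -0.01151138,
        1.1092684 , -0.08307781]), 'qvel': array([ 0.00116812,  0.00159172, -0.00041779,  0.00106453, -0.00103226,
        0.00074012, -0.00131638]), 'joint_efforts': array([ 3.90906862e-04, -5.96460021e+01,  1.60711806e+00, -2.81187093e+01,
        1.23823987e-02,  9.39129386e-03, -5.67957159e-06]), 'tcp_pos': array([293.34776691, 607.61883789, 403.742855  ]), 'tool_rot': array([[ 4.34742694e-01, -6.72058484e-04, -9.00554462e-01],
       [ 9.00552974e-01, -1.64055702e-03,  4.34743200e-01],
       [-1.76958380e-03, -9.99998428e-01, -1.07995910e-04]]), 'contact_force': array([ 0.78228841, -0.17202167, -0.48097399]), 'torque': array([-0.0344936 , -0.01640144,  0.00819807]), 'finger_gap': 84.96724957382611}
top [477.38227515  72.85358809 741.64759665] 394.55217820308224 [[-0.00437844 -0.98220051  0.18778444]
 [-0.99984527  0.00110053 -0.01755644]
 [ 0.01703728 -0.18783225 -0.98205335]]
socket 0.74 [338.1, 245.2, 15.6, 41.1] 343.4 265.1 [512.5 -31.   38. ]
posts 0.56 [200.5, 226.7, 15.9, 34.5] 207.
[... 1245 characters left out ...]
. ]
posts 0.78 [356.4, 233.2, 37.0, 22.5] 375.7 244.7 [562. 214.  48.]
tip1 0.61 [314.5, 176.8, 9.4, 10.5] 318.0 180.1 [542.2  48.4  45. ]
tip1 0.53 [356.2, 215.6, 13.7, 16.4] 362.1 223.2 [547.5 168.2  45. ]
tip1 0.52 [333.5, 201.8, 14.9, 12.7] 341.0 209.4 [555.3 126.8  45. ]
tip1 0.46 [306.6, 160.4, 15.3, 11.1] 314.7 164.6 [521.3  10.3  45. ]
fixture 0.9 [272.0, 145.7, 145.2, 136.4] 341.1 214.4 [551.5 124.5  30. ]
fixture 0.65 [264.1, 221.8, 54.1, 89.0] 290.0 260.2 [673.2 158.2  30. ]
mug 0.75 [264.3, 222.5, 53.8, 88.3] 290.1 260.2 [677.7 165.1  40. ]
boards 0.87 [210.8, 161.6, 52.9, 57.0] 236.3 188.4 [665.7 -19.3  36. ]
driver 0.89 [365.0, 147.3, 46.3, 61.7] 384.2 170.8 [395.6  62.3  10. ]
```

```bash
cat >> h.py <<'E'
L=np.array([[0,80],[13.5,40],[18,0],[13.5,-40],[0,-80.]])
def fp(p,xy,z):
    c,s=np.cos(p[2]),np.sin(p[2]);return [p[0]+c*xy[0]-s*xy[1],p[1]+s*xy[0]+c*xy[1],z]
E
python3 - <<'E'
from h import *
from scipy.optimize import least_squares
S={n:snapshot(n) for n in("top","scene")}
obs=[]
p0=[530,90,0.15]
for n,s in S.items():
    for d in nets.silhouettes("tip1",s)[:8]:
        v,u=np.nonzero(d["region"])
        if not 30<len(u)<400: continue
        q=[proj(s,fp(p0,l,43)) for l in L];D=[np.hypot(a-u.mean(),b-v.mean()) for a,b in q];i=int(np.argmin(D))
        print(n,round(d["p"],2),len(u),i+1,round(min(D),1),u.mean(),v.mean())
        if D[i]<15: obs.append((n,L[i],43,u.mean(),v.mean()))
    for t,l,z in(("socket",[0,-122],38),("posts",[0,122],42)):
        for d in nets.silhouettes(t,s)[:1]:
            v,u=np.nonzero(d["region"]);q=proj(s,fp(p0,l,z))
            if np.hypot(q[0]-u.mean(),q[1]-v.mean())<15: obs.append((n,l,z,u.mean(),v.mean()))
f=lambda p:np.concatenate([np.subtract(proj(S[n],fp(p,l,z)),(u,v)) for n,l,z,u,v in obs])
o=least_squares(f,p0,loss="soft_l1",x_scale=[10,10,.1]);print(o.x);print(f(o.x).reshape(-1,2).round(1).tolist())
for n in S:
    g=least_squares(lambda p:np.concatenate([np.subtract(proj(S[k],fp(p,l,z)),(u,v)) for k,l,z,u,v in obs if k==n]),p0,x_scale=[10,10,.1]);print(n,g.x)
for l in L: print(np.round(fp(o.x,l,48),1))
out=[]
for n,s in S.items():
    im=s["img"].copy();im=cv2.resize(im,None,fx=4,fy=4,interpolation=cv2.INTER_CUBIC)
    for l in L:
        for z in(30,48): u,v=proj(s,fp(o.x,l,z)); cv2.circle(im,(int(u*4+2),int(v*4+2)),3,(0,0,255) if z==48 else (255,0,255),-1)
    c=[proj(s,fp(o.x,l,30)) for l in([60,145],[60,-145],[-60,-145],[-60,145])]
    cv2.polylines(im,[np.int32(np.array(c)*4+2)],True,(0,255,255),1)
    c=np.array(c);a=np.int32(c.min(0)*4)-20;b=np.int32(c.max(0)*4)+20
    cv2.imwrite(f"pics/{n}_c.png",im[max(a[1],0):b[1],max(a[0],0):b[0]][:600,:800])
E
```

```text
top 0.67 96 3 3.6 276.9583333333333 243.91666666666666
top 0.64 72 5 12.6 319.94444444444446 260.80555555555554
top 0.61 74 2 8.8 254.02702702702703 242.59459459459458
top 0.48 112 1 15.1 230.33928571428572 247.04464285714286
scene 0.64 69 3 5.0 326.6811594202899 194.69565217391303
scene 0.61 85 4 4.1 318.08235294117645 180.14117647058825
scene 0.38 97 5 10.7 314.8556701030928 164.61855670103094
[ 5.32872448e+02  8.89238229e+01 -1.58219064e-01]
[[0.3, -0.5], [0.5, -0.3], [0.5, -0.1], [0.8, 0.3], [0.6, 0.0], [0.2, 0.5]]
top [ 5.32403442e+02  8.97317449e+01 -1.59516186e-01]
scene [ 5.33659273e+02  8.78941897e+01 -1.71069729e-01]
[545.5 167.9  48. ]
[552.5 126.3  48. ]
[550.6  86.1  48. ]
[539.9  47.3  48. ]
[520.3   9.9  48. ]
```

View pics/top_c.png

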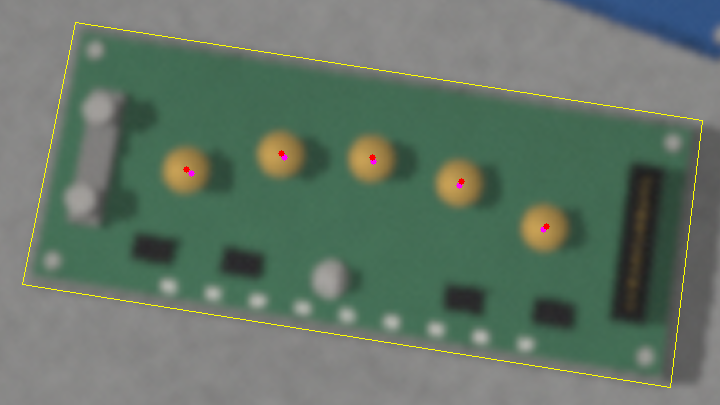

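View pics/scene_c.png

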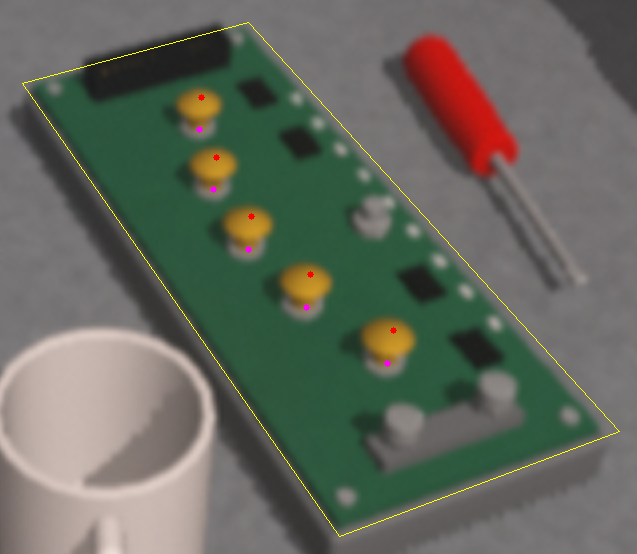

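View pics/top1.png

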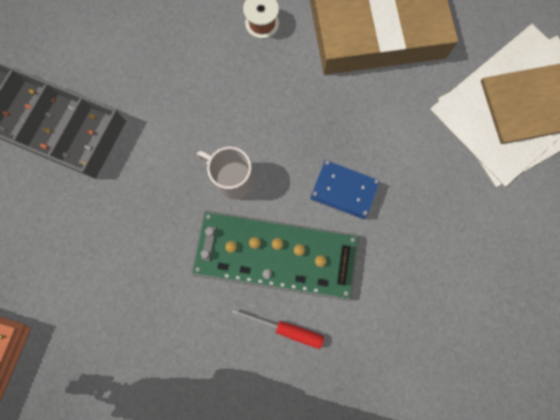

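The fit sits on the caps to about 1 mm. The socket strip is at the low-y end, with centre pixel about (343, 265) in the top view, and the posts are at about (208, 244). So the first plunger is plunger5 at (520, 10), and the row runs to plunger1 at (545.5, 168). The driver, mug and boards are clear of the row. I'll close the fingers and approach high.

```bash
python3 -m creep '[{"tx":1.7,"ty":-4.6},{"tx":1.7,"ty":-4.6},{"tx":1.7,"ty":-4.6},{"tx":1.7,"ty":-4.6},{"tx":1.7,"ty":-4.6},{"tx":1.7,"ty":-4.6},{"tx":1.7,"ty":-4.6},{"tx":1.7,"ty":-4.6},{"tx":1.7,"ty":-4.6},{"tx":1.7,"ty":-4.6},{"tx":1.7,"ty":-4.6},{"tx":1.7,"ty":-4.6}]' 0 20
```

```text
schema error: expected keys tx, ty, tz, ax, ay, az
```

```bash
python3 -m creep '[{"tx":1.7,"ty":-4.6,"tz":0,"ax":0,"ay":0,"az":0},{"tx":1.7,"ty":-4.6,"tz":0,"ax":0,"ay":0,"az":0},{"tx":1.7,"ty":-4.6,"tz":0,"ax":0,"ay":0,"az":0},{"tx":1.7,"ty":-4.6,"tz":0,"ax":0,"ay":0,"az":0},{"tx":1.7,"ty":-4.6,"tz":0,"ax":0,"ay":0,"az":0},{"tx":1.7,"ty":-4.6,"tz":0,"ax":0,"ay":0,"az":0},{"tx":1.7,"ty":-4.6,"tz":0,"ax":0,"ay":0,"az":0},{"tx":1.7,"ty":-4.6,"tz":0,"ax":0,"ay":0,"az":0},{"tx":1.7,"ty":-4.6,"tz":0,"ax":0,"ay":0,"az":0},{"tx":1.7,"ty":-4.6,"tz":0,"ax":0,"ay":0,"az":0}]' 0 20
```

```text
time: 2.3
tcp_pos: [459.4, 142.8, 405.7]
tool_rot: [[0.422, 0.002, -0.907], [0.907, 0.008, 0.422], [0.008, -1.0, 0.002]]
contact_force: [0.9, 0.3, 0.4]
finger_gap: 0.2
```

```bash
python3 -m creep '[{"tx":1.5,"ty":-3.4,"tz":-2,"ax":0,"ay":0,"az":0},{"tx":1.5,"ty":-3.4,"tz":-2,"ax":0,"ay":0,"az":0},{"tx":1.5,"ty":-3.4,"tz":-3,"ax":0,"ay":0,"az":0},{"tx":1.5,"ty":-3.2,"tz":-3,"ax":0,"ay":0,"az":0},{"tx":0,"ty":0,"tz":-3,"ax":0,"ay":0,"az":0},{"tx":0,"ty":0,"tz":-2,"ax":0,"ay":0,"az":0},{"tx":0,"ty":0,"tz":0,"ax":0,"ay":0,"az":0}]'
python3 - <<'E'
from h import *
print(r.get_state())
s=snapshot("scene");cv2.imwrite("pics/s2.png",cv2.resize(s["img"][60:300,200:520],None,fx=2.4,fy=2.4))
E
```

```text
time: 3.0
tcp_pos: [523.7, -6.3, 254.7]
tool_rot: [[0.434, 0.014, -0.901], [0.901, 0.008, 0.434], [0.014, -1.0, -0.009]]
contact_force: [-0.9, 0.8, 0.4]
finger_gap: -0.0
{'time': 3.0, 'q': array([-0.32871109,  0.44165482,  0.27813126,  2.06047373, -0.20734073,
        0.64974551,  1.2099124 ]), 'qvel': array([ 0.00303308, -0.01636677,  0.00449375, -0.02248174,  0.00245802,
        0.02115295, -0.00512646]), 'joint_efforts': array([  0.41479256, -45.33279777,   4.46230978, -19.33865905,
        -0.13731488,  -0.59913503,   0.16056083]), 'tcp_pos': array([523.70269235,  -6.27458115, 254.66186787]), 'tool_rot': array([[ 0.43390163,  0.01435875, -0.90084582],
       [ 0.90085503,  0.00836648,  0.43403942],
       [ 0.01376917, -0.9998619 , -0.00930492]]), 'contact_force': array([-0.8967323 ,  0.80658322,  0.4289046 ]), 'torque': array([ 0.02428482, -0.01335694,  0.05985228]), 'finger_gap': -0.014719667249867573}
```

View pics/s2.png

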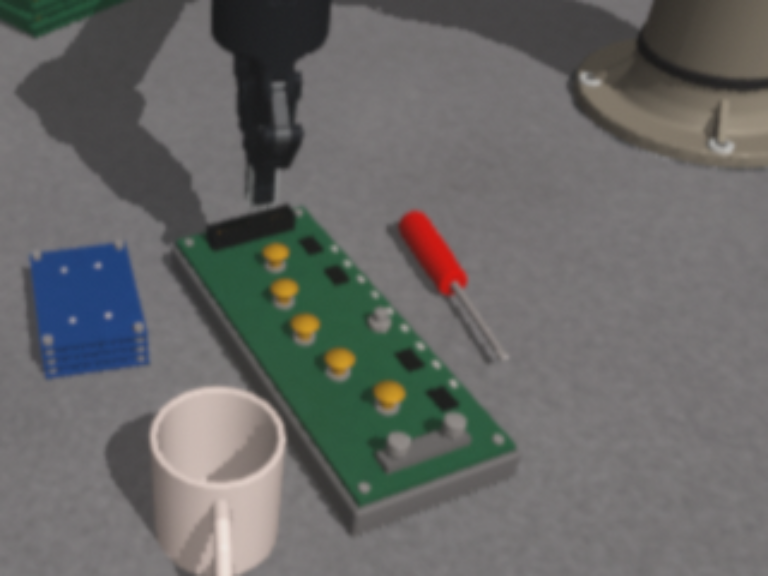

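The closed fingertips are above the socket end of the deck and clear of everything. The nearest cap is at crop pixel (275, 253). Next I square the tool and centre it over plunger5.

```bash
python3 -m creep '[{"tx":-0.3,"ty":1.6,"tz":0,"ax":-0.008,"ay":0.014,"az":0},{"tx":0,"ty":0,"tz":0,"ax":0,"ay":0,"az":0},{"tx":0,"ty":0,"tz":-1,"ax":0,"ay":0,"az":0},{"tx":0,"ty":0,"tz":-1,"ax":0,"ay":0,"az":0},{"tx":0,"ty":0,"tz":0,"ax":0,"ay":0,"az":0},{"tx":0,"ty":0,"tz":0,"ax":0,"ay":0,"az":0}]'
python3 -c "
from h import *
print(r.get_state()['tcp_pos'],r.get_state()['contact_force'])"
```

```text
time: 3.65
tcp_pos: [523.1, 10.1, 239.1]
tool_rot: [[0.433, 0.01, -0.902], [0.902, 0.002, 0.433], [0.006, -1.0, -0.008]]
contact_force: [0.3, -0.9, 1.1]
finger_gap: 0.3
[523.13276767  10.07437699 239.07250817] [ 0.28822931 -0.89611934  1.08707987]
```

```bash
python3 -m creep '[{"tx":-0.4,"ty":0,"tz":-0.5,"ax":0,"ay":0.01,"az":0},{"tx":-0.1,"ty":0,"tz":-0.5,"ax":0,"ay":0,"az":0},{"tx":0,"ty":0,"tz":-0.3,"ax":0,"ay":0,"az":0},{"tx":0,"ty":0,"tz":0,"ax":0,"ay":0,"az":0},{"tx":0,"ty":0,"tz":0,"ax":0,"ay":0,"az":0}]'
```

```text
time: 4.15
tcp_pos: [517.5, 9.2, 224.9]
tool_rot: [[0.434, -0.001, -0.901], [0.901, 0.002, 0.434], [0.001, -1.0, 0.002]]
contact_force: [0.7, 0.1, 0.3]
finger_gap: 0.3
```

```bash
python3 -m creep '[{"tx":0.2,"ty":0,"tz":-0.3,"ax":0,"ay":0,"az":0},{"tx":0,"ty":0,"tz":-0.3,"ax":0,"ay":0,"az":0},{"tx":0,"ty":0,"tz":0,"ax":0,"ay":0,"az":0},{"tx":0,"ty":0,"tz":0,"ax":0,"ay":0,"az":0}]'
```

```text
time: 4.55
tcp_pos: [520.1, 9.2, 218.9]
tool_rot: [[0.434, -0.0, -0.901], [0.901, 0.002, 0.434], [0.002, -1.0, 0.001]]
contact_force: [-1.6, -0.4, 1.9]
finger_gap: 0.5
```

```bash
python3 -m creep '[{"tx":0,"ty":0,"tz":-0.2,"ax":0,"ay":0,"az":0},{"tx":0,"ty":0,"tz":0,"ax":0,"ay":0,"az":0},{"tx":0,"ty":0,"tz":0,"ax":0,"ay":0,"az":0}]'
python3 - <<'E'
from h import *
F=[]
for i in range(3):
    s=snapshot("scene");F.append(r.get_state()["contact_force"])
print(np.round(F,1),r.get_state()["tcp_pos"])
cv2.imwrite("pics/s3.png",cv2.resize(s["img"][130:230,270:400],None,fx=5,fy=5,interpolation=cv2.INTER_CUBIC))
E
```

```text
time: 4.85
tcp_pos: [520.1, 9.3, 217.1]
tool_rot: [[0.434, -0.0, -0.901], [0.901, 0.002, 0.434], [0.002, -1.0, 0.001]]
contact_force: [-1.3, 0.3, 3.1]
finger_gap: 0.2
[[-1.2 -0.5  3.7]
 [-0.8  0.2  2.8]
 [-2.4 -0.4  3.2]] [520.11838021   9.24136864 217.11884139]
```

View pics/s3.png

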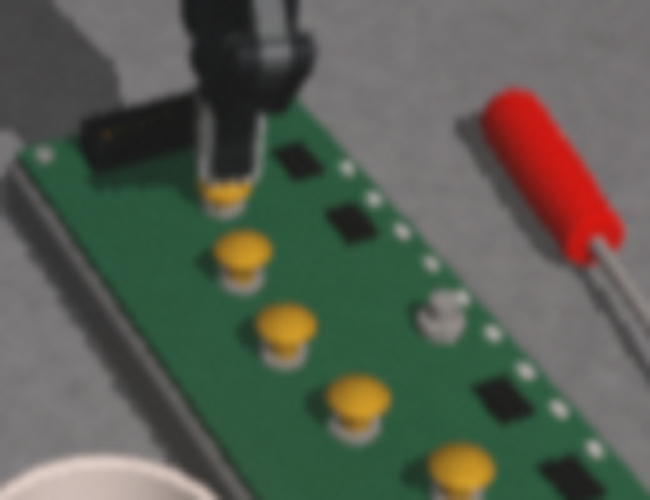

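The fingertips are on the first cap at crop pixel (225, 195), which sits visibly lower than the other caps. The force of about 3.2 N means it is about 4 mm down, which agrees with the tip height. Now I lift and go to plunger4.

```bash
python3 -m creep '[{"tx":0,"ty":0,"tz":0.7,"ax":0,"ay":0,"az":0},{"tx":0,"ty":0,"tz":0.7,"ax":0,"ay":0,"az":0},{"tx":1,"ty":1.9,"tz":0,"ax":0,"ay":0,"az":0},{"tx":1,"ty":1.9,"tz":0,"ax":0,"ay":0,"az":0},{"tx":0,"ty":0,"tz":0,"ax":0,"ay":0,"az":0},{"tx":0,"ty":0,"tz":0,"ax":0,"ay":0,"az":0}]'
```

```text
time: 5.6
tcp_pos: [540.7, 47.3, 233.9]
tool_rot: [[0.435, 0.002, -0.9], [0.9, 0.002, 0.435], [0.003, -1.0, -0.001]]
contact_force: [0.1, -0.4, 0.6]
finger_gap: -0.2
```

Target z is 217.5.

```bash
python3 -m creep '[{"tx":0,"ty":0,"tz":-0.5,"ax":0,"ay":0,"az":0},{"tx":0,"ty":0,"tz":-0.5,"ax":0,"ay":0,"az":0},{"tx":0,"ty":0,"tz":-0.3,"ax":0,"ay":0,"az":0},{"tx":0,"ty":0,"tz":-0.2,"ax":0,"ay":0,"az":0},{"tx":0,"ty":0,"tz":0,"ax":0,"ay":0,"az":0},{"tx":0,"ty":0,"tz":0,"ax":0,"ay":0,"az":0}]'
```

```text
time: 6.2
tcp_pos: [539.9, 44.9, 218.1]
tool_rot: [[0.438, 0.002, -0.899], [0.899, 0.002, 0.438], [0.002, -1.0, -0.001]]
contact_force: [-0.1, 1.0, 3.5]
finger_gap: 0.1
```

```bash
python3 -m creep '[{"tx":0,"ty":0,"tz":-0.1,"ax":0,"ay":0,"az":0},{"tx":0,"ty":0,"tz":0,"ax":0,"ay":0,"az":0}]'; python3 -m creep '[{"tx":0,"ty":0,"tz":0.7,"ax":0,"ay":0,"az":0},{"tx":0,"ty":0,"tz":0.7,"ax":0,"ay":0,"az":0},{"tx":0.5,"ty":2.1,"tz":0,"ax":0,"ay":0,"az":0},{"tx":0.5,"ty":2.1,"tz":0,"ax":0,"ay":0,"az":0},{"tx":0,"ty":0,"tz":0,"ax":0,"ay":0,"az":0},{"tx":0,"ty":0,"tz":0,"ax":0,"ay":0,"az":0}]'
```

```text
time: 6.4
tcp_pos: [539.9, 44.9, 217.3]
tool_rot: [[0.438, 0.002, -0.899], [0.899, 0.002, 0.438], [0.002, -1.0, -0.001]]
contact_force: [-0.4, 0.4, 3.1]
finger_gap: 0.2
time: 7.0
tcp_pos: [549.7, 85.5, 233.9]
tool_rot: [[0.441, 0.002, -0.898], [0.898, -0.0, 0.441], [0.0, -1.0, -0.001]]
contact_force: [-1.1, -0.8, -0.1]
finger_gap: -0.4
```

```bash
python3 -m creep '[{"tx":0.1,"ty":0.1,"tz":-0.5,"ax":0,"ay":0,"az":0},{"tx":0,"ty":0,"tz":-0.5,"ax":0,"ay":0,"az":0},{"tx":0,"ty":0,"tz":-0.3,"ax":0,"ay":0,"az":0},{"tx":0,"ty":0,"tz":-0.2,"ax":0,"ay":0,"az":0},{"tx":0,"ty":0,"tz":0,"ax":0,"ay":0,"az":0},{"tx":0,"ty":0,"tz":0,"ax":0,"ay":0,"az":0}]'
```

```text
time: 7.6
tcp_pos: [550.4, 83.7, 218.0]
tool_rot: [[0.444, 0.001, -0.896], [0.896, -0.001, 0.444], [-0.0, -1.0, -0.002]]
contact_force: [-0.4, 1.0, 3.2]
finger_gap: -0.4
```

Next is plunger2 at (552.5, 126.3).

```bash
python3 -m creep '[{"tx":0,"ty":0,"tz":-0.1,"ax":0,"ay":0,"az":0},{"tx":0,"ty":0,"tz":0,"ax":0,"ay":0,"az":0}]'; python3 -m creep '[{"tx":0,"ty":0,"tz":0.7,"ax":0,"ay":0,"az":0},{"tx":0,"ty":0,"tz":0.7,"ax":0,"ay":0,"az":0},{"tx":0.1,"ty":2.2,"tz":0,"ax":0,"ay":0,"az":0},{"tx":0.1,"ty":2.2,"tz":0,"ax":0,"ay":0,"az":0},{"tx":0,"ty":0,"tz":0,"ax":0,"ay":0,"az":0},{"tx":0,"ty":0,"tz":0,"ax":0,"ay":0,"az":0}]'
```

```text
time: 7.8
tcp_pos: [550.4, 83.7, 217.3]
tool_rot: [[0.444, 0.001, -0.896], [0.896, -0.001, 0.444], [0.0, -1.0, -0.001]]
contact_force: [-0.9, 0.9, 2.4]
finger_gap: 0.0
time: 8.4
tcp_pos: [552.4, 126.1, 234.0]
tool_rot: [[0.447, 0.002, -0.894], [0.894, -0.003, 0.447], [-0.002, -1.0, -0.003]]
contact_force: [0.5, -1.3, -0.4]
finger_gap: -0.3
```

```bash
python3 -m creep '[{"tx":0,"ty":0.1,"tz":-0.5,"ax":0,"ay":0,"az":0},{"tx":0,"ty":0,"tz":-0.5,"ax":0,"ay":0,"az":0},{"tx":0,"ty":0,"tz":-0.3,"ax":0,"ay":0,"az":0},{"tx":0,"ty":0,"tz":-0.2,"ax":0,"ay":0,"az":0},{"tx":0,"ty":0,"tz":0,"ax":0,"ay":0,"az":0},{"tx":0,"ty":0,"tz":0,"ax":0,"ay":0,"az":0}]'
```

```text
time: 9.0
tcp_pos: [552.6, 124.1, 218.1]
tool_rot: [[0.451, 0.002, -0.893], [0.893, -0.003, 0.451], [-0.002, -1.0, -0.003]]
contact_force: [-0.9, 1.0, 2.8]
finger_gap: -0.1
```

Last is plunger1 at (545.5, 167.9).

```bash
python3 -m creep '[{"tx":0,"ty":0,"tz":-0.1,"ax":0,"ay":0,"az":0},{"tx":0,"ty":0,"tz":0,"ax":0,"ay":0,"az":0}]'; python3 -m creep '[{"tx":0,"ty":0,"tz":0.7,"ax":0,"ay":0,"az":0},{"tx":0,"ty":0,"tz":0.7,"ax":0,"ay":0,"az":0},{"tx":-0.4,"ty":2.2,"tz":0,"ax":0,"ay":0,"az":0},{"tx":-0.4,"ty":2.2,"tz":0,"ax":0,"ay":0,"az":0},{"tx":0,"ty":0,"tz":0,"ax":0,"ay":0,"az":0},{"tx":0,"ty":0,"tz":0,"ax":0,"ay":0,"az":0}]'
```

```text
time: 9.2
tcp_pos: [552.6, 124.1, 217.4]
tool_rot: [[0.451, 0.002, -0.893], [0.893, -0.003, 0.451], [-0.002, -1.0, -0.003]]
contact_force: [-1.7, 2.0, 3.1]
finger_gap: 0.3
time: 9.8
tcp_pos: [544.9, 166.5, 234.2]
tool_rot: [[0.454, 0.004, -0.891], [0.891, -0.006, 0.454], [-0.003, -1.0, -0.006]]
contact_force: [0.8, -0.0, -1.0]
finger_gap: -0.1
```

```bash
python3 -m creep '[{"tx":0,"ty":0.2,"tz":-0.5,"ax":0,"ay":0,"az":0},{"tx":0,"ty":0,"tz":-0.5,"ax":0,"ay":0,"az":0},{"tx":0,"ty":0,"tz":-0.3,"ax":0,"ay":0,"az":0},{"tx":0,"ty":0,"tz":-0.2,"ax":0,"ay":0,"az":0},{"tx":0,"ty":0,"tz":0,"ax":0,"ay":0,"az":0},{"tx":0,"ty":0,"tz":0,"ax":0,"ay":0,"az":0}]'; python3 -m creep '[{"tx":0,"ty":0,"tz":-0.1,"ax":0,"ay":0,"az":0},{"tx":0,"ty":0,"tz":0,"ax":0,"ay":0,"az":0}]'
```

```text
time: 10.4
tcp_pos: [545.6, 165.6, 218.3]
tool_rot: [[0.457, 0.004, -0.889], [0.889, -0.006, 0.457], [-0.004, -1.0, -0.006]]
contact_force: [-0.7, 1.8, 3.2]
finger_gap: 0.3
time: 10.6
tcp_pos: [545.6, 165.6, 217.5]
tool_rot: [[0.457, 0.004, -0.889], [0.889, -0.006, 0.457], [-0.003, -1.0, -0.006]]
contact_force: [-2.2, 0.6, 3.5]
finger_gap: -0.1
```

Now I lift well clear and check.

```bash
python3 -m creep '[{"tx":0,"ty":0,"tz":1,"ax":0,"ay":0,"az":0},{"tx":0,"ty":0,"tz":3,"ax":0,"ay":0,"az":0},{"tx":0,"ty":0,"tz":4,"ax":0,"ay":0,"az":0},{"tx":0,"ty":0,"tz":4,"ax":0,"ay":0,"az":0},{"tx":0,"ty":0,"tz":0,"ax":0,"ay":0,"az":0},{"tx":0,"ty":0,"tz":0,"ax":0,"ay":0,"az":0}]'
python3 - <<'E'
from h import *
s=snapshot("scene");cv2.imwrite("pics/s4.png",cv2.resize(s["img"][100:320,200:460],None,fx=2.6,fy=2.6,interpolation=cv2.INTER_CUBIC))
for t,z in [("mug",40),("boards",36),("driver",10)]:
    for d in nets.silhouettes(t,s)[:1]:
        v,u=np.nonzero(d["region"]);print(t,round(d["p"],2),ray(s,u.mean(),v.mean(),z).round(1))
print(r.get_state()["contact_force"])
E
```

```text
time: 11.2
tcp_pos: [544.7, 163.1, 343.4]
tool_rot: [[0.459, 0.003, -0.888], [0.888, -0.009, 0.459], [-0.007, -1.0, -0.007]]
contact_force: [-0.4, 0.7, -0.5]
finger_gap: -0.0
mug 0.67 [677.4 164.6  40. ]
boards 0.94 [665.4 -18.8  36. ]
driver 0.96 [398.7  71.2  10. ]
[-0.75333252 -0.25818875  0.17586901]
```

View pics/s4.png

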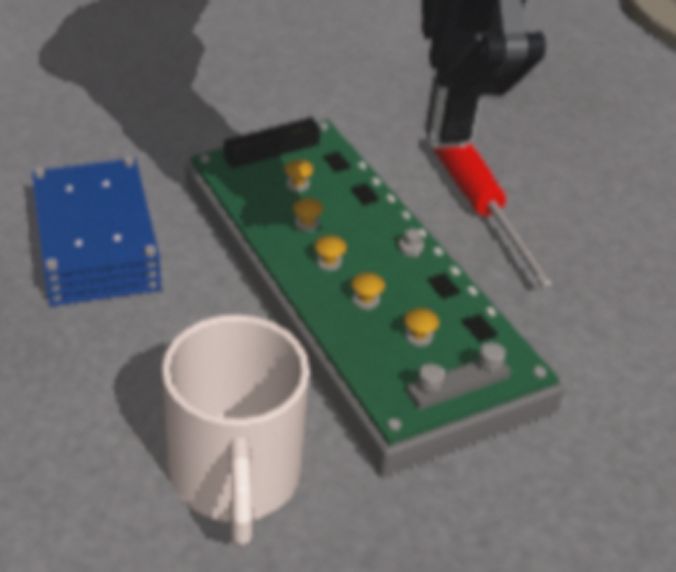

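All five caps stand up, at crop pixels (299, 170), (308, 212), (331, 248), (368, 286) and (422, 322). The nut, mug, boards and driver look unmoved. The driver's apparent shift comes from the gripper hiding part of its handle in this view. The hand is clear of everything.

```bash
python3 -c "
from rig import r
print(r.hand_in())"
```

```text
the job is handed in; nothing more can be done
None
```

I pressed all five plungers one at a time with closed fingertips, from the socket-strip end (plunger5) to the screw-post end (plunger1). I lifted clear between presses, and the job was handed in after about 11 s of robot time.

- **Presses:** Each plunger went down about 3–4 mm by tip height. The vertical force read about 2.4–3.7 N, which roughly fits the spring and is far from the stop and the 15 N limit.
- **Last checks:** In the final picture all five caps stand up again, the hand is clear, and the force on the tool is back to noise.
- **Other objects:** The mug and boards measured within 1 mm of their starting positions. The nut I checked by eye only, and it looks unmoved.
- **One disagreement:** The driver's measured centre came out about 9 mm off. The gripper hid part of its handle in that view, and the arm never went near it, so I don't think it moved.

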